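# Clamp a lamp foot in the bench quick clamp

### The arm

A 7-joint arm with a two-finger parallel gripper is mounted at the origin on the work surface. World frame = base frame: x ahead of the robot, y to its left, z up, the work surface at z = 0. Lengths are in m, angles in degrees, forces in N, time in s.
With the tool pointing down it reaches from about 0.4 to 0.925 m from the base axis. Payload 4.1 kg.
Tool frame: the origin (TCP) lies midway between the tips of the shut fingers; the grasp point (between the pads) lies 19 mm behind it; z points along the fingers, x is the direction in which the jaws open and shut, and the axes are right-handed (so a half turn about z gives the same grasp; the last joint's range is limited). The gripper opens to 85 mm and grips with 20 to 120 N. Pads are 22 mm wide; open, the fingers measure 114 mm over their backs; the gripper's body (76 mm by 85 mm) begins 54 mm behind the grasp point. The pads swing forward as they close: fully open they stand 13 mm farther back than shut.
Start: joints at [-78.094, 22.827, 2.584, 88.041, -1.071, 69.15, -2.905], TCP at [0.196, 0.62, 0.231] pointing down, gripper open.
Joint ranges: [-161.44, 161.44], [-28.35, 127.94], [-78.24, 83.42], [0, 140.83], [-78.03, 258.03], [13.02, 114.36], [-168.23, 168.23]. Speed limits (degrees/s): [147.25, 147.25, 180, 180, 180, 180, 180].

### API

Orientations are given as [roll, pitch, yaw] about the fixed x, y, z axes, in that order (R = Rz(yaw) Ry(pitch) Rx(roll)).
In Python, from rig import bot gives the robot as it stands.
- The arm moves only by the shell command python3 -m pendant 'ROWS' [FORCE]. ROWS is JSON, a list of rows, each a list of 3 entries, a list of its own where there are three numbers: the finger opening in cm, from 0 to 8.54, then the shift along the tool's x, y, z in cm, then the turn about the tool's z in degrees. A call has exactly 5 rows; each row is the pose to reach, as a shift and turn from the pose commanded when the call began, along the tool's axes at that moment; what a row does not reach only later rows make up. A row lasts 1/8 s, in which the tool goes at most 62.5 mm and 10.7 degrees, less where a joint would pass 70% of its speed; a pose out of reach is approached as far as the arm can. A call with a gripper value outside its range is refused whole. The fingers move at their own pace and stop on an object; FORCE is the grip in N (left out, the last holds). Time passes only in rows, so rows that repeat a pose let the fingers close, or fill a call up. It gives the time, the measured TCP pose, the force and the opening at its end, in the units of the state.
- bot.read_state(): the state, without advancing time (a new reading comes with each control period).
- bot.camera(name): name is "side" or "top"; returns the picture (420x560x3 uint8, red, green, blue); there is no depth.
- bot.get_calibration(name): a dict with "mtx" (3x3 intrinsics, pixels), "k1" (the pictures are not rectified: a ray, as slopes to the right and down, at radius r is drawn at 1 + k1 r^2 times it, then the intrinsics apply), "xyz" and "rotation" of the camera in the world. Camera axes: x right, y up, looking along -z (the intrinsics and any distortion apply to the point x, -y, -z); pixel columns grow to the right and rows downward; lengths in m; the calibration is good to about 2 mm. A picture is of the moment at which its call begins. get_calibration takes no time and is no camera call.
- bot.job_done(): hands the job in, once; it reports no verdict.
Trained networks look in the newest picture that a camera, given by its name, has taken for a name from the list of things; names that differ only in an ending like _2 or _b are one class to them, and where a whole thing is asked for, a point or a joint stands for the part that bears it (a point fixed in the world has none). Each returns a list of dicts, best first, with "score" (0 to 1); they miss things now and then, are a little off and sometimes report something else, mostly with a low value. They report only what shows in the picture. A call takes as long as a camera call. They do not tell look-alikes from the thing itself.
- bot.look_for(name, camera): "point" ([x, y, z] in m, in world coordinates, good to about 4 mm: the middle of the surface that is visible of it).
- bot.mark_of(name, camera): "point" ([x, y, z] in m, in world coordinates, good to about 4 mm: a listed point, or the origin of a listed thing).
The state is a dict: "t": time; "joint_positions": joint angles; "joint_velocities": joint speeds; "joint_torque": joint torques, N m; "position": TCP position; "tcp_rot": TCP orientation; "contact_force": force on the tool from outside, world axes, zero at the start; "ft_torque": the same for the moment, N m; "opening": opening from 0.0 (shut) to 1.0 (fully open).
Only numpy, scipy, OpenCV 4.12 (cv2) and the standard library are available. Lean on these libraries where they do the work, as an engineer would, in place of code of your own. Each camera call takes 0.05 s, during which the arm holds its last target.

### The job

Slide the oak lamp foot along the table into the open mouth of the bench quick clamp, fully home against the steel bar, and then squeeze the orange trigger again and again until the sliding jaw holds the foot firmly against the fixed jaw. Stop as soon as it grips firmly: another full squeeze would crush the wood. Work the jaw only by its trigger, leave the other things where they are, and let go of everything at the end.

Things in the scene. Friction and masses are not known exactly. Their poses are not given: they have to be found in the camera images.
- clamp: Grey quick clamp lying on its side, screwed to the table, all below 58 mm. Origin on the table under bar and head; y runs along the bar from fixed to sliding jaw, -x out of the open mouth (roughly to the robot), z up. X, Y, Z (mm) below are in this frame. Head X -18..44, Y -46..14. Bar X -10..10, Z 22..40, sticks out of the head to Y -92..-140. Fixed jaw arm Y -12..20, tip X -54.
- bar_stop (a point): Point (-10, 55, 31) on the mouth side of the steel bar, fixed in the clamp frame. The bar's mouth side (X -10) is the stop for the foot.
- fixed_face (a point): Centre (-33, 20, 28) of the fixed jaw's rubber face, 38 mm long, 49 high, looking along the clamp's +y.
- jaw_face (a point): Centre of the sliding jaw's rubber pad face (36 by 47 mm, looks along -y) at X -34, Z 28; grey jaw behind it 34 mm thick in all, X -54..12, Z to 54. At the start the gap between the faces is 82 to 96 mm. It moves with the bar towards the fixed jaw; a 24 N brake holds it where it is left. The pad is sprung: 1 mm per 11 N of grip; on letting go at most about 23 N of grip is kept.
- trigger_pin (a point): Top of the trigger's fixed upright pivot pin, (28, -15, 58). The trigger swings level about it: released, it points along the clamp's +x turned 0.30 rad towards -y; a full squeeze turns it 0.40 rad towards +y to its stop; a spring returns it.
- handle_mid (a point): Middle of the black fixed handle, (74, 11, 33): X 42..106, Y 2..20, Z 14..52. Released, trigger and handle together are about 64 mm across.
- trigger_press (a point): Where to push the orange trigger: outer (-y) face, 57 mm from the pin, Z 33; plate 14 thick, 34..76 from the pin, Z 13..52. Push 23 mm about +y to the stop, then let it fully back for the next tooth: 5.5 mm of jaw each (after up to 6 mm free play). Jaw free: 9-12 N. Once it grips the force climbs well short of the stop: 14 N holds 18 N, 17 N holds 22 N (firm); past 22 N the wood is crushed.
- foot_mid (a point): Centre, half-way up, of the oak lamp foot: block 64 (x) by 66 (y) by 50 mm high, on its top a copper flange (42 wide, 5 high) and stub (22 wide, 28 high, top at 83). 0.22 to 0.45 kg. Starts outside the mouth, turned up to 0.25 rad from the clamp's axes. Home, its +x side touches the bar: centre at X -42; clamped, Y is about 53.
- elbow: Loose copper elbow lying behind the bar, arms 26 mm, tube 25 mm thick. Leave it.
- tee: Loose copper tee, 60 mm long, 25 mm thick, beside the mouth. Leave it.
- coupling: Copper coupling standing, 29 mm across, 32 mm high. Leave it.
- elbow2: Another copper elbow, arms 30 mm. Leave it.
- spool: Aluminium solder spool, 56 mm across, 40 mm high. Leave it.
- flux_jar: White jar with black lid, 68 mm across, 55 mm high. Leave it.
Not all that is in view belongs to the job. Of the things that look like the part that bears foot_mid, the middle-sized one is meant.

How it is judged:
By the outcome, as a careful person would: the job done as asked, in the order asked, and still so for the second after the job is handed in, with the robot touching nothing.
It also fails if it takes over 72 s, if anything falls off the work surface, if the arm or the gripper's body presses on something with over 40 N, if the wrist force passes 120 N, or if a joint passes its speed limit or range.

## Working session

There is one attempt and no reset: what is moved stays moved. The work goes in short steps, Python scripts to look and compute and a shell command to move; the robot and the scene stay as the last step left them, time stands still between calls to the robot, and variables do not carry over. Pictures are saved under pics/ and viewed, and the job is handed in when it is done.

```bash
ls; mkdir -p pics
python3 - <<'E'
from rig import bot
import cv2,numpy as np
s=bot.read_state();print({k:np.round(v,3).tolist() for k,v in s.items()})
for n in("side","top"):
    im=bot.camera(n);cv2.imwrite(f"pics/{n}0.png",im[:,:,::-1])
    c=bot.get_calibration(n);print(n,c)
E
```

```text
pics
{'t': 0.0, 'joint_positions': [-78.095, 22.874, 2.58, 88.116, -1.072, 69.149, -2.903], 'joint_velocities': [0.063, -0.053, -0.01, 0.027, -0.092, 0.054, -0.034], 'joint_torque': [-0.0, -47.513, 1.365, -25.423, 0.012, 0.01, 0.0], 'position': [0.196, 0.619, 0.23], 'tcp_rot': [179.993, 0.114, 72.431], 'contact_force': [-0.353, -0.378, -0.812], 'ft_torque': [-0.011, -0.033, 0.011], 'opening': 0.998}
side {'mtx': array([[392.2736846 ,   0.        , 283.98757444],
       [  0.        , 392.2736846 , 211.31802524],
       [  0.        ,   0.        ,   1.        ]]), 'k1': -0.04108348155002995, 'xyz': array([0.30987054, 0.6304461 , 0.8190985 ]), 'rotation': array([  40.90463488,    0.79296727, -162.05368625])}
top {'mtx': array([[416.10482055,   0.        , 281.92552615],
       [  0.        , 416.10482055, 211.11817315],
       [  0.        ,   0.        ,   1.        ]]), 'k1': -0.08041131488506091, 'xyz': array([ 0.33314722, -0.0211766 ,  0.99903902]), 'rotation': array([ 11.61908906,  -0.16801262, -89.59649035])}
```

View pics/side0.png

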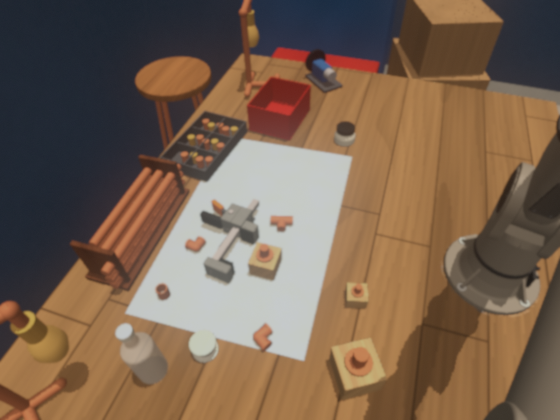

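View pics/top0.png

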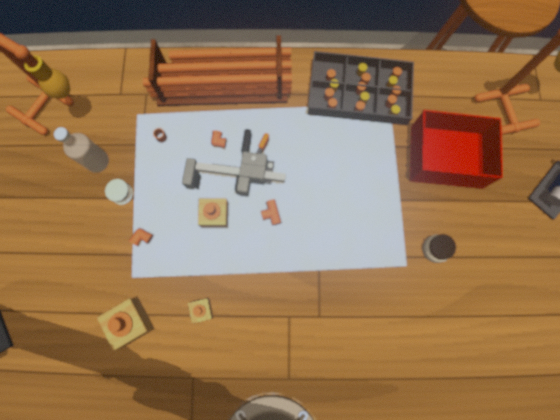

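```bash
cat > h.py <<'E'
from rig import bot
import cv2,numpy as np
from scipy.spatial.transform import Rotation as R
def cam(n):
    c=bot.get_calibration(n);return c,R.from_euler('xyz',c['rotation'],degrees=True).as_matrix()
def proj(n,P):
    c,M=cam(n);p=(np.atleast_2d(P)-c['xyz'])@M
    u=p[:,0]/-p[:,2];v=-p[:,1]/-p[:,2];f=1+c['k1']*(u*u+v*v)
    K=c['mtx'];return np.c_[K[0,0]*u*f+K[0,2],K[1,1]*v*f+K[1,2]]
def ray(n,px,z):
    c,M=cam(n);K=c['mtx'];px=np.atleast_2d(np.float64(px))
    d=np.c_[(px[:,0]-K[0,2])/K[0,0],(px[:,1]-K[1,2])/K[1,1]];u=d.copy()
    for _ in range(20):u=d/(1+c['k1']*(u**2).sum(1,keepdims=True))
    w=np.c_[u[:,0],-u[:,1],-np.ones(len(u))]@M.T
    return c['xyz']+w*((z-c['xyz'][2])/w[:,2])[:,None]
E
python3 - <<'E'
from h import *
for cn in("top","side"):
    for n in["clamp","bar_stop","fixed_face","jaw_face","trigger_pin","handle_mid","trigger_press","foot_mid","tee","elbow","spool","flux_jar","coupling"]:
        for d in bot.mark_of(n,cn)[:4]:
            print(cn,n,round(d['score'],2),np.round(d['point'],3),np.round(proj(cn,d['point'])[0]))
print(bot.read_state()['t'])
E
```

```text
top clamp 0.78 [ 0.628  0.07  -0.002] [245. 176.]
top bar_stop 0.55 [0.633 0.122 0.032] [222. 170.]
top fixed_face 0.82 [0.602 0.089 0.028] [236. 183.]
top jaw_face 0.56 [0.612 0.181 0.03 ] [198. 178.]
top jaw_face 0.42 [0.6   0.09  0.029] [235. 184.]
top trigger_pin 0.86 [0.658 0.048 0.058] [253. 157.]
top trigger_pin 0.35 [ 0.481  0.327 -0.001] [139. 233.]
top trigger_pin 0.31 [ 0.628  0.071 -0.004] [245. 176.]
top handle_mid 0.77 [0.704 0.069 0.034] [245. 142.]
top trigger_press 0.6 [0.708 0.017 0.034] [266. 141.]
top foot_mid 0.91 [0.299 0.167 0.02 ] [199. 310.]
top foot_mid 0.65 [0.27  0.332 0.033] [126. 322.]
top tee 0.92 [0.532 0.003 0.   ] [271. 214.]
top elbow 0.85 [0.48  0.326 0.002] [139. 234.]
top elbow 0.72 [ 0.714  0.148 -0.004] [216. 144.]
top spool 0.56 [ 0.578  0.377 -0.004] [123. 195.]
top spool 0.19 [0.603 0.09  0.03 ] [235. 182.]
top coupling 0.41 [ 0.729  0.289 -0.002] [161. 138.]
side clamp 0.89 [0.63  0.068 0.001] [239. 233.]
side clamp 0.37 [0.701 0.069 0.038] [212. 218.]
side bar_stop 0.92 [0.628 0.121 0.03 ] [230. 242.]
side bar_stop 0.18 [0.659 0.05  0.054]
[... 349 characters left out ...]
_press 0.54 [0.703 0.019 0.033] [219. 206.]
side foot_mid 0.86 [0.266 0.338 0.03 ] [356. 371.]
side foot_mid 0.76 [0.303 0.16  0.016] [355. 293.]
side foot_mid 0.68 [0.526 0.149 0.025] [265. 263.]
side tee 0.54 [ 0.532 -0.    -0.001] [282. 223.]
side tee 0.35 [0.613 0.184 0.025] [226. 265.]
side elbow 0.87 [0.476 0.319 0.001] [261. 337.]
side elbow 0.63 [0.713 0.15  0.001] [196. 250.]
side elbow 0.46 [0.612 0.185 0.025] [226. 266.]
side spool 0.59 [0.577 0.378 0.001] [207. 349.]
side flux_jar 0.92 [ 0.448 -0.391  0.   ] [344. 140.]
side flux_jar 0.51 [ 0.727  0.288 -0.003] [166. 295.]
side coupling 0.51 [0.701 0.02  0.033] [220. 206.]
side coupling 0.48 [ 0.73   0.291 -0.   ] [164. 295.]
1.4
```

```bash
cat > fit.py <<'E'
from h import *
from scipy.optimize import least_squares
L={"clamp":(0,0),"bar_stop":(-10,55),"fixed_face":(-33,20),"trigger_pin":(28,-15),"handle_mid":(74,11)}
obs=[((0,0),(.628,.070)),((0,0),(.630,.068)),((-10,55),(.633,.122)),((-10,55),(.628,.121)),((-33,20),(.602,.089)),((-33,20),(.598,.087)),
((28,-15),(.658,.048)),((28,-15),(.659,.050)),((74,11),(.704,.069)),((74,11),(.704,.071))]
A=np.array([o[0] for o in obs])/1e3;B=np.array([o[1] for o in obs])
def T(p,a):
    c,s=np.cos(p[2]),np.sin(p[2]);return a@np.array([[c,s],[-s,c]])+p[:2]
r=least_squares(lambda p:(T(p,A)-B).ravel(),[.63,.07,0],loss='soft_l1',f_scale=.003)
p=r.x;print(p[:2],np.degrees(p[2]));print(np.round((T(p,A)-B)*1e3,1).tolist())
E
python3 fit.py
python3 - <<'E'
import cv2,numpy as np
a=cv2.imread('pics/top0.png')[120:260,120:310];b=cv2.imread('pics/side0.png')[180:300,180:310]
cv2.imwrite('pics/c1.png',cv2.resize(a,None,fx=4,fy=4,interpolation=cv2.INTER_CUBIC))
cv2.imwrite('pics/c2.png',cv2.resize(b,None,fx=5,fy=5,interpolation=cv2.INTER_CUBIC))
E
```

```text
[0.63092214 0.06658689] -6.090185579026068
[[2.9, -3.4], [0.9, -1.4], [-6.2, 0.3], [-1.2, 1.3], [-1.8, 1.0], [2.2, 3.0], [-0.8, 0.7], [-1.8, -1.3], [1.7, 0.7], [1.7, -1.3]]
```

View pics/c1.png

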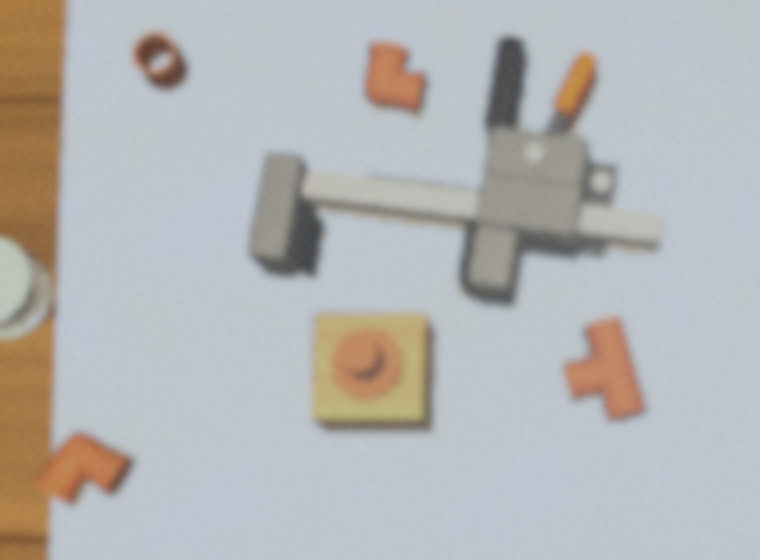

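View pics/c2.png

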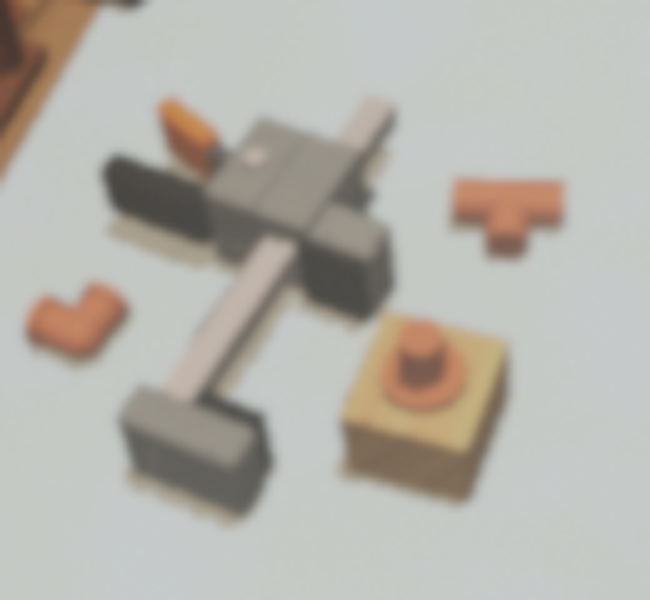

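```bash
cat > ov.py <<'E'
from h import *
import sys
def box(x0,x1,y0,y1,z):return [(x0,y0,z),(x1,y0,z),(x1,y1,z),(x0,y1,z)]
def w(p,P):
    P=np.array(P,float)/1e3;c,s=np.cos(p[2]),np.sin(p[2])
    return np.c_[p[0]+c*P[:,0]-s*P[:,1],p[1]+s*P[:,0]+c*P[:,1],P[:,2]]
def overlay(p,foot,src,out,gap=88,roi={'top':(120,310,120,260,4),'side':(180,310,180,300,5)}):
    for n in('top','side'):
        x0,x1,y0,y1,f=roi[n]
        im=cv2.resize(cv2.imread(src%n)[y0:y1,x0:x1],None,fx=f,fy=f,interpolation=cv2.INTER_CUBIC)
        def dr(P,col):
            q=((proj(n,P)-[x0,y0]+.5)*f).astype(int);cv2.polylines(im,[q],True,col,1)
        for b in[box(-18,44,-46,14,58),box(-54,-18,-12,20,53),box(-10,10,14,20+gap,40),box(-54,12,20+gap,54+gap,54),box(42,106,2,20,52)]:dr(w(p,b),(0,0,255))
        t=-.3
        R2=np.array([[np.cos(t),-np.sin(t)],[np.sin(t),np.cos(t)]])
        for a in[[(34,-7),(76,-7),(76,7),(34,7)]]:
            q=np.array(a)@R2.T+[28,-15];dr(w(p,np.c_[q,[52]*4]),(255,0,255))
        if foot is not None:
            for z in(0,50):dr(w(foot,box(-32,32,-33,33,z)),(0,255,0))
            a=np.linspace(0,6.28,30);dr(w(foot,np.c_[11*np.cos(a),11*np.sin(a),83+0*a]),(0,255,0))
        cv2.imwrite(out%n,im)
E
python3 - <<'E'
from ov import *
c=np.array([(315,313),(427,314),(428,418),(315,418)])/4+120-.5
P=ray('top',c,.05);print(np.round(P,4),P.mean(0));e=P[1]-P[0];print(np.degrees(np.arctan2(e[1],e[0])))
foot=[P[:,0].mean(),P[:,1].mean(),np.radians(-.5)]
overlay([.6305,.067,np.radians(-6)],foot,'pics/%s0.png','pics/o1%s.png')
E
```

```text
[[0.5589 0.1743 0.05  ]
 [0.5587 0.1083 0.05  ]
 [0.4969 0.1056 0.05  ]
 [0.4963 0.1713 0.05  ]] [0.52769194 0.13987321 0.05      ]
-90.13066534692359
```

View pics/o1top.png

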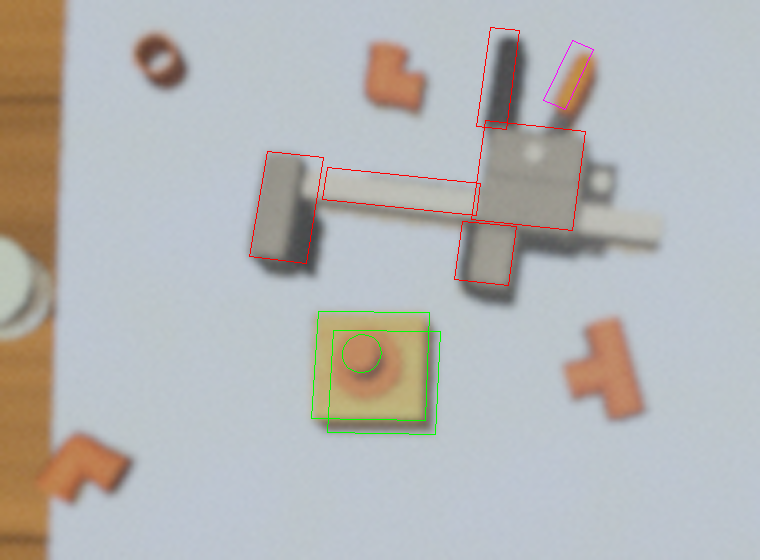

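View pics/o1side.png

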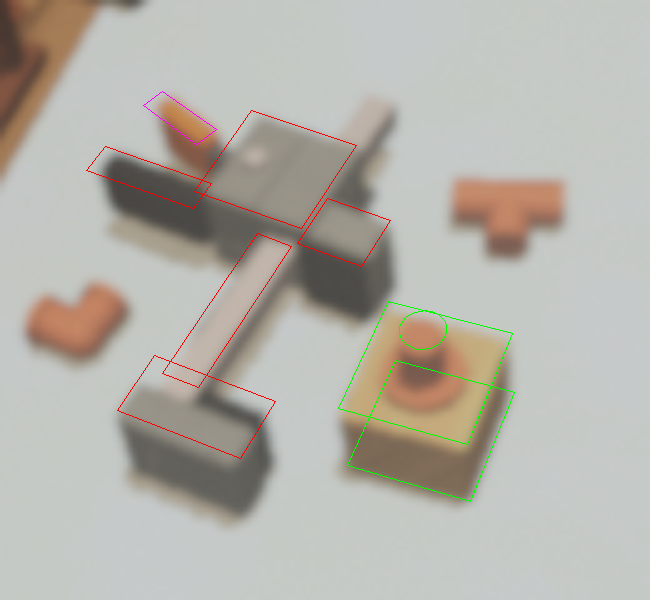

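```bash
cat > fit2.py <<'E'
from ov import *
from scipy.optimize import least_squares
t=lambda a:np.array(a)/4+120-.5
s=lambda a:np.array(a)/5+180-.5
C={'head':[(44,14,58),(44,-46,58),(-18,-46,58),(-18,14,58)]}
ob=[('top','c',(44,14,58),t((490,126))),('top','c',(44,-46,58),t((587,137))),('top','c',(-18,-46,58),t((579,230))),('top','c',(-18,14,58),t((479,217))),
('side','c',(44,14,58),s((205,190))),('side','c',(44,-46,58),s((262,118))),('side','c',(-18,-46,58),s((360,150))),('side','c',(-18,14,58),s((307,237))),
('top','c',(28,-15,58),t((535,153))),('side','c',(28,-15,58),s((256,156))),
('top','f',(32,33,50),t((315,313))),('top','f',(32,-33,50),t((427,314))),('top','f',(-32,-33,50),t((428,418))),('top','f',(-32,33,50),t((315,418))),
('side','f',(32,33,50),s((343,418))),('side','f',(32,-33,50),s((393,316))),('side','f',(-32,-33,50),s((508,342))),('side','f',(-32,33,50),s((470,445))),
('side','f',(32,33,0),s((345,474))),('side','f',(-32,33,0),s((466,502))),
('top','f',(0,0,83),t((362,355))),('side','f',(0,0,83),s((422,333)))]
def res(q,full=False):
    out=[]
    for n,b,P,px in ob:
        p=q[:3] if b=='c' else q[3:6]
        sh=q[6:8] if n=='top' else q[8:10]
        out.append(proj(n,w(p,[P]))[0]+sh-px)
    out=np.array(out)
    return out if full else np.r_[out.ravel(),q[6:]/1.5]
q=least_squares(res,np.r_[.63,.067,-.1,.527,.14,0,0,0,0,0],loss='soft_l1',x_scale=np.r_[.01,.01,.1,.01,.01,.1,1,1,1,1]).x
print('clamp',q[:2],np.degrees(q[2]),'foot',q[3:5],np.degrees(q[5]),'sh',q[6:]);print(np.round(res(q,True),1).tolist())
overlay(q[:3],q[3:6],'pics/%s0.png','pics/o2%s.png',gap=92)
E
python3 fit2.py
```

```text
clamp [0.62874967 0.06440345] -6.408125309073814 foot [0.52793251 0.14015464] 1.1108774865932909 sh [0.10237565 0.00315936 0.11649702 1.08588271]
[[0.2, -0.7], [0.9, -0.6], [-0.4, 1.0], [-0.7, 1.3], [-0.9, 0.6], [-0.7, -0.9], [0.5, -0.2], [0.1, -1.1], [0.1, 0.3], [-0.0, 1.5], [0.3, -0.2], [0.3, -0.8], [-0.3, 0.1], [-0.4, 0.4], [-0.7, -0.3], [-1.3, -1.6], [0.7, -0.9], [-0.1, 0.9], [0.6, -0.1], [1.4, 0.8], [-0.1, -0.5], [0.2, 0.5]]
```

Of the three look-alikes at top-picture pixels (212,211), (199,310) and (122,323), the middle-sized one is (212,211). It measures about 64×66 mm and sits outside the mouth on the mat; the crops confirm it. The other two are clearly smaller and larger. I'll start moving now.

```bash
python3 -m pendant '[[8.5,[-3.6,4.4,0],-2.3],[8.5,[-7.2,8.8,0],-4.5],[8.5,[-10.8,13.2,0],-6.8],[8.5,[-14.4,17.6,0],-9],[8.5,[-18,22,0],-11.3]]' 20
```

```text
t: 2.02
position: [0.3526, 0.3801, 0.2316]
tcp_rot: [180.0, -0.1, 83.8]
contact_force: [1.1, -0.8, 0.4]
opening: 0.997
```

```bash
python3 -m pendant '[[8.5,[-4.4,3.6,0],0],[8.5,[-8.8,7.2,1],0],[8.5,[-13.2,10.8,3],0],[8.5,[-17.6,14.5,6],0],[8.5,[-21.9,18.1,9],0]]'
python3 - <<'E'
from h import *
for n in("side","top"):
    im=bot.camera(n);cv2.imwrite(f"pics/{n}1.png",im[:,:,::-1])
s=bot.read_state();print(s['t'],s['position'])
p=np.array(s['position']);
for n in("side","top"):print(n,proj(n,[p]))
x0,x1,y0,y1=150,330,100,290
a=cv2.imread('pics/top1.png')[120:260,120:310];b=cv2.imread('pics/side1.png')[170:310,180:330]
cv2.imwrite('pics/d1.png',cv2.resize(a,None,fx=4,fy=4,interpolation=cv2.INTER_CUBIC))
cv2.imwrite('pics/d2.png',cv2.resize(b,None,fx=4,fy=4,interpolation=cv2.INTER_CUBIC))
E
```

```text
t: 2.65
position: [0.5072, 0.1455, 0.1428]
tcp_rot: [179.9, -0.1, 83.7]
contact_force: [1.4, 0.7, -0.2]
opening: 0.997
2.75 [0.5068496  0.13879133 0.1404437 ]
side [[271.88798066 231.98662163]]
top [[205.514465   211.87068127]]
```

View pics/d1.png

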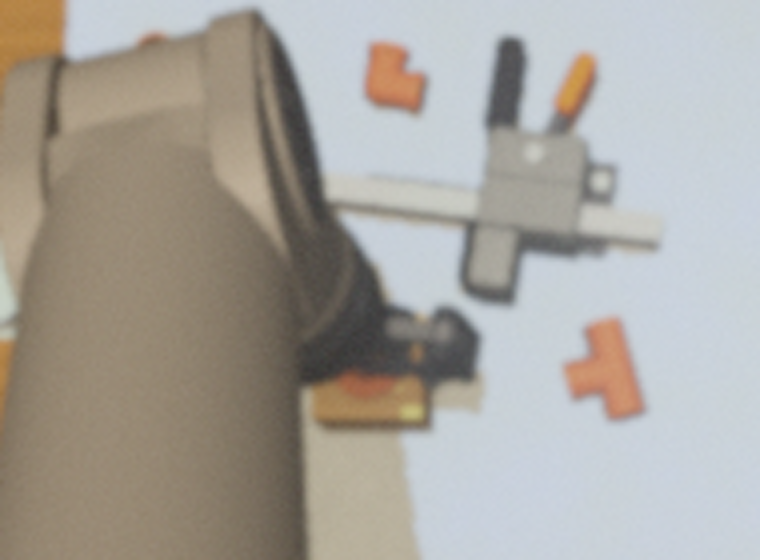

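View pics/d2.png

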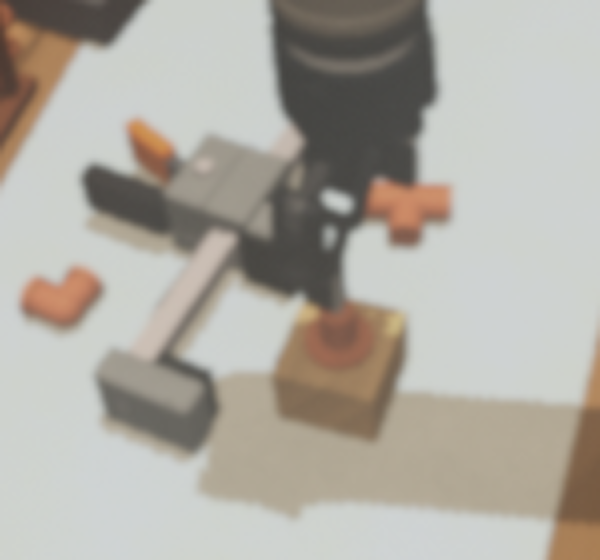

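Run:
```python
from h import *
s=bot.read_state();print(s['t'],s['position'],s['tcp_rot'],s['contact_force'])
p=np.array(s['position'])
for sg in(1,-1):
    q=p+np.array([.11,.994,0])*.0425*sg+[0,0,.013]
    print(sg,(proj('side',q)-[180,170])*4,(proj('top',q)-[120,120])*4)
```

```text
2.75 [0.5068496  0.13879133 0.1404437 ] [-179.88041188    0.35164168   83.10899744] [-0.19299528 -0.23543415 -0.58109116]
1 [[331.93511022 291.2730929 ]] [[257.5145792  353.10718916]]
-1 [[399.40022013 178.41254199]] [[418.29969282 371.92344122]]
```

```bash
python3 -m pendant '[[8.5,[-0.1,0,4],0],[8.5,[-0.1,0,8],0],[8.5,[-0.1,0,11],0],[8.5,[-0.1,0,12.5],0],[8.5,[-0.1,0,12.5],0]]'
```

```text
t: 3.38
position: [0.5055, 0.1461, 0.0176]
tcp_rot: [-179.9, 0.0, 83.7]
contact_force: [0.9, -0.9, 0.4]
opening: 0.995
```

```bash
python3 -m pendant '[[6.2,[0,0,0],0],[6.2,[0,0,0],0],[6.2,[0,0,0],0],[6.2,[0,0,0],0],[6.2,[0,0,0],0]]' 30
python3 - <<'E'
from h import *
for n in("side","top","side"):
    im=bot.camera(n);cv2.imwrite(f"pics/{n}2.png",im[:,:,::-1])
    s=bot.read_state();print(s['t'],np.round(s['position'],4),np.round(s['tcp_rot'],2),np.round(s['contact_force'],2),s['opening'])
a=cv2.imread('pics/top2.png')[120:260,120:310];b=cv2.imread('pics/side2.png')[170:310,180:330]
cv2.imwrite('pics/e.png',np.hstack([cv2.resize(a,None,fx=2.4,fy=2.4,interpolation=cv2.INTER_CUBIC),cv2.resize(b,None,fx=2.4,fy=2.4,interpolation=cv2.INTER_CUBIC)]))
E
```

```text
t: 4.0
position: [0.5068, 0.1456, 0.0196]
tcp_rot: [179.9, -0.1, 83.7]
contact_force: [-0.7, -1.7, 6.5]
opening: 0.777
4.05 [0.5068 0.1457 0.0196] [ 1.7989e+02 -5.0000e-02  8.3720e+01] [-1.5  -1.56  6.16] 0.7804099483980703
4.1 [0.5068 0.1457 0.0196] [ 1.7989e+02 -5.0000e-02  8.3720e+01] [-1.75 -1.14  6.34] 0.7808941968658032
4.15 [0.5069 0.1456 0.0196] [ 1.7988e+02 -5.0000e-02  8.3720e+01] [-1.68 -0.62  5.87] 0.7786378738231138
```

View pics/e.png

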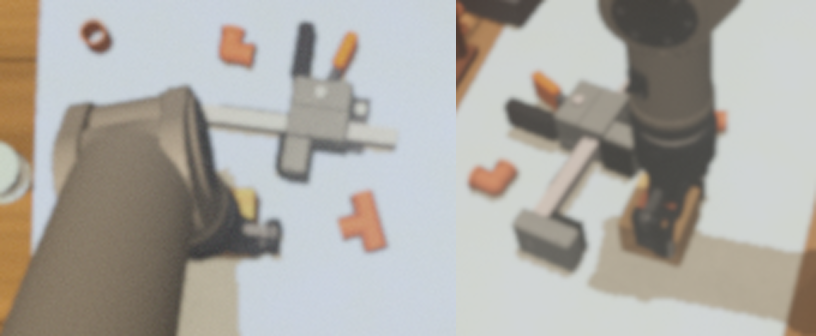

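```bash
python3 -m pendant '[[6.2,[-0.3,0,0],0],[6.2,[-0.6,1,0],0],[6.2,[-0.6,2.2,0],0],[6.2,[-0.6,3.2,0],0],[6.2,[-0.6,3.5,0],0]]' 30
python3 - <<'E'
from h import *
for n in("side","top"):
    im=bot.camera(n);cv2.imwrite(f"pics/{n}3.png",im[:,:,::-1])
    s=bot.read_state();print(s['t'],np.round(s['position'],4),np.round(s['tcp_rot'],2),np.round(s['contact_force'],2),s['opening'])
a=cv2.imread('pics/top3.png')[120:260,150:310];b=cv2.imread('pics/side3.png')[170:310,180:330]
cv2.imwrite('pics/e3.png',np.hstack([cv2.resize(a,None,fx=2.5,fy=2.5,interpolation=cv2.INTER_CUBIC),cv2.resize(b,None,fx=2.5,fy=2.5,interpolation=cv2.INTER_CUBIC)]))
E
```

```text
t: 4.78
position: [0.5351, 0.1383, 0.0195]
tcp_rot: [-179.4, -0.1, 83.8]
contact_force: [-19.2, 2.7, 24.7]
opening: 0.775
4.825 [0.5351 0.1383 0.0195] [-1.7935e+02 -1.0000e-01  8.3810e+01] [-15.06   3.18  19.93] 0.7806246143716146
4.875 [0.5351 0.1383 0.0195] [-1.7938e+02 -1.0000e-01  8.3810e+01] [-14.87   2.75  21.31] 0.7799060478440354
```

View pics/e3.png

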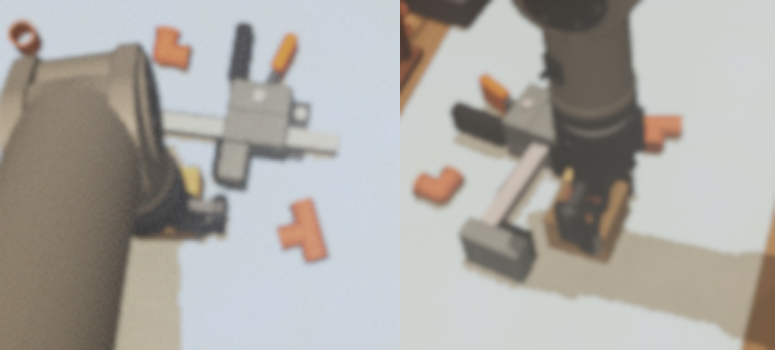

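```bash
python3 -m pendant '[[6.2,[0,0,-0.2],0],[6.2,[0,0,-0.4],0],[6.2,[0,0,-0.4],0],[6.2,[0,0,-0.4],0],[6.2,[0,0,-0.4],0]]' 30
```

```text
t: 5.5
position: [0.5399, 0.1358, 0.0216]
tcp_rot: [-180.0, 0.0, 83.7]
contact_force: [0.4, -0.5, -3.8]
opening: 0.779
```

```bash
python3 -m pendant '[[6.2,[0,0,0.1],0],[6.2,[0,0.7,0.1],0],[6.2,[0,1.4,0.1],0],[6.2,[0,2.1,0.1],0],[6.2,[0,2.1,0.1],0]]' 30
python3 - <<'E'
from h import *
for n in("side","top"):
    im=bot.camera(n);cv2.imwrite(f"pics/{n}4.png",im[:,:,::-1])
    s=bot.read_state();print(s['t'],np.round(s['position'],4),np.round(s['tcp_rot'],2),np.round(s['contact_force'],2),s['opening'])
a=cv2.imread('pics/top4.png')[120:260,150:310];b=cv2.imread('pics/side4.png')[170:310,180:330]
cv2.imwrite('pics/e4.png',np.hstack([cv2.resize(a,None,fx=2.5,fy=2.5,interpolation=cv2.INTER_CUBIC),cv2.resize(b,None,fx=2.5,fy=2.5,interpolation=cv2.INTER_CUBIC)]))
E
```

```text
t: 6.12
position: [0.5619, 0.1334, 0.0211]
tcp_rot: [179.9, -0.0, 83.7]
contact_force: [-0.0, -0.9, -3.7]
opening: 0.784
6.175 [0.5611 0.1335 0.0209] [-180.      0.     83.71] [ 0.71  0.47 -4.55] 0.7788999398757173
6.225 [0.5608 0.1336 0.0208] [-179.98    0.     83.72] [-1.31  0.39 -4.9 ] 0.7764566743019855
```

View pics/e4.png

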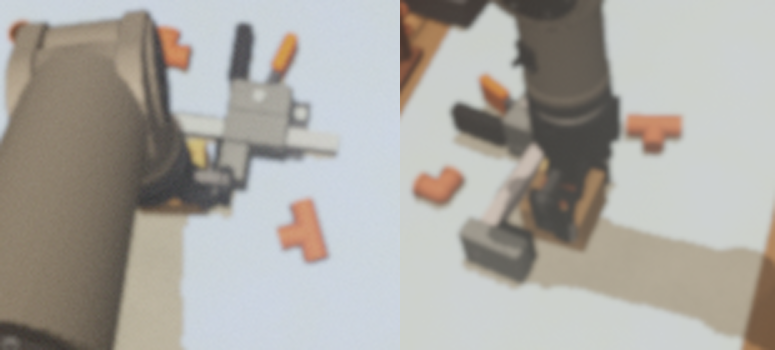

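```bash
python3 -m pendant '[[6.2,[0,0,0.2],0],[7.8,[0,0,0.2],0],[8.2,[0,0,0.2],0],[8.2,[0,0,0.2],0],[8.2,[0,-1,0.2],0]]' 30; python3 -m pendant '[[8.2,[0,-1.5,0],0],[8.2,[0,-3.0,0],0],[3.5,[0,-3.0,0],0],[3.5,[0,-3.0,0],0],[3.5,[0,-3.0,0],0]]'
python3 - <<'E'
from h import *
for n in("side","top"):
    im=bot.camera(n);cv2.imwrite(f"pics/{n}5.png",im[:,:,::-1])
    s=bot.read_state();print(s['t'],np.round(s['position'],4),np.round(s['tcp_rot'],2),np.round(s['contact_force'],2),s['opening'])
a=cv2.imread('pics/top5.png')[120:260,150:310];b=cv2.imread('pics/side5.png')[170:310,180:330]
cv2.imwrite('pics/e5.png',np.hstack([cv2.resize(a,None,fx=2.5,fy=2.5,interpolation=cv2.INTER_CUBIC),cv2.resize(b,None,fx=2.5,fy=2.5,interpolation=cv2.INTER_CUBIC)]))
E
```

```text
t: 6.85
position: [0.5514, 0.1347, 0.0191]
tcp_rot: [179.9, -0.0, 83.7]
contact_force: [0.5, -0.0, 0.6]
opening: 0.961
t: 7.48
position: [0.5218, 0.138, 0.0191]
tcp_rot: [179.9, -0.0, 83.7]
contact_force: [1.4, -0.3, 0.2]
opening: 0.412
7.525 [0.5217 0.138  0.019 ] [ 1.7996e+02 -1.0000e-02  8.3710e+01] [-1.18 -0.66  0.27] 0.410756322590074
7.575 [0.5216 0.1379 0.019 ] [ 1.7997e+02 -1.0000e-02  8.3710e+01] [ 0.04 -0.77  0.46] 0.41043583140191725
```

View pics/e5.png

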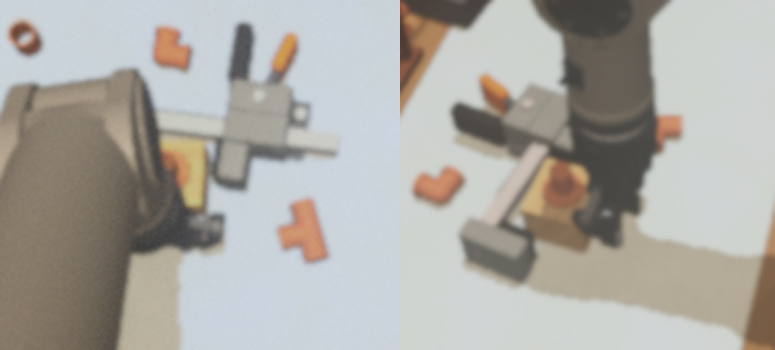

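```bash
python3 -m pendant '[[3.5,[0,0.8,0],0],[3.5,[0,1.5,0],0],[3.5,[0,2.0,0],0],[3.5,[0,2.3,0],0],[3.5,[0,2.6,0],0]]'; python3 -m pendant '[[3.5,[0,0.1,0],0],[3.5,[0,0.2,0],0],[3.5,[0,0.4,0],0],[3.5,[0,0.5,0],0],[3.5,[0,0.5,0],0]]'
```

```text
t: 8.2
position: [0.5467, 0.1357, 0.0187]
tcp_rot: [-180.0, -0.0, 83.8]
contact_force: [-2.9, -0.2, 0.0]
opening: 0.409
t: 8.82
position: [0.5505, 0.1344, 0.0187]
tcp_rot: [-179.8, 0.0, 83.7]
contact_force: [-6.1, 0.9, 3.2]
opening: 0.411
```

```bash
python3 -m pendant '[[3.5,[0,0.2,0],0],[3.5,[0,0.3,0],0],[3.5,[0,0.4,0],0],[3.5,[0,0.4,0],0],[3.5,[0,0.4,0],0]]';python3 - <<'E'
from h import *
for n in("side","top"):
    im=bot.camera(n);cv2.imwrite(f"pics/{n}6.png",im[:,:,::-1])
    s=bot.read_state();print(s['t'],np.round(s['position'],4),np.round(s['tcp_rot'],2),np.round(s['contact_force'],2),s['opening'])
a=cv2.imread('pics/top6.png')[120:260,150:310];b=cv2.imread('pics/side6.png')[170:310,180:330]
cv2.imwrite('pics/e6.png',np.hstack([cv2.resize(a,None,fx=2.5,fy=2.5,interpolation=cv2.INTER_CUBIC),cv2.resize(b,None,fx=2.5,fy=2.5,interpolation=cv2.INTER_CUBIC)]))
E
```

```text
t: 9.45
position: [0.5504, 0.1344, 0.0187]
tcp_rot: [-179.3, 0.1, 83.7]
contact_force: [-16.0, 1.9, 12.0]
opening: 0.411
9.5 [0.5504 0.1343 0.0186] [-1.7933e+02  8.0000e-02  8.3720e+01] [-15.14   1.51  12.54] 0.40736133116284834
9.55 [0.5503 0.1344 0.0186] [-1.7933e+02  8.0000e-02  8.3730e+01] [-14.44   1.07  12.09] 0.41046694198299183
```

View pics/e6.png

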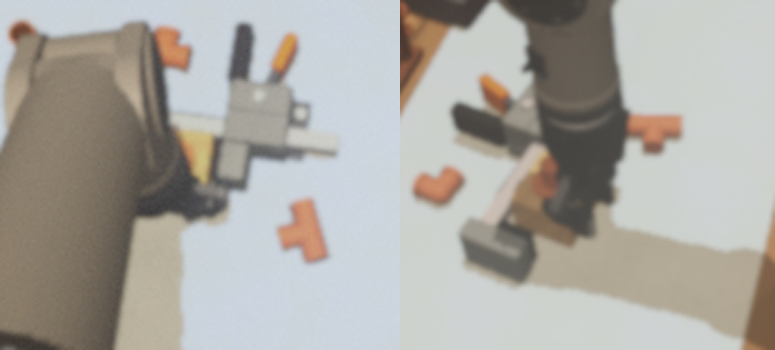

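```bash
python3 -m pendant '[[3.5,[0,-0.5,0],0],[3.5,[0,-2,0],0],[3.5,[0,-4,-2],0],[0,[0,-4,-8],0],[0,[0,-4,-14],0]]'; python3 -m pendant '[[0,[-4,0,0],0],[0,[-9,0,0],0],[0,[-14,0,0],0],[0,[-19,0,0],0],[0,[-19,0,0],0]]';python3 - <<'E'
from h import *
for n in("side","top"):
    im=bot.camera(n);cv2.imwrite(f"pics/{n}7.png",im[:,:,::-1])
    s=bot.read_state();print(s['t'],np.round(s['position'],4),np.round(s['tcp_rot'],2),np.round(s['contact_force'],2),s['opening'])
a=cv2.imread('pics/top7.png')[120:260,150:310];b=cv2.imread('pics/side7.png')[170:310,180:330]
cv2.imwrite('pics/e7.png',np.hstack([cv2.resize(a,None,fx=2.5,fy=2.5,interpolation=cv2.INTER_CUBIC),cv2.resize(b,None,fx=2.5,fy=2.5,interpolation=cv2.INTER_CUBIC)]))
E
```

```text
t: 10.18
position: [0.5161, 0.1382, 0.1605]
tcp_rot: [179.9, 0.0, 83.7]
contact_force: [1.9, 0.7, -0.1]
opening: 0.009
t: 10.8
position: [0.4949, -0.0556, 0.1595]
tcp_rot: [179.9, 0.1, 83.2]
contact_force: [-0.1, 0.9, 0.3]
opening: 0.0
10.85 [ 0.4954 -0.0526  0.1593] [179.87   0.    83.44] [-0.37  0.23 -0.96] -0.000777383877722109
10.9 [ 0.4957 -0.0506  0.1592] [ 1.7991e+02 -3.0000e-02  8.3640e+01] [-0.17  0.61  0.53] -0.003000598928420393
```

View pics/e7.png

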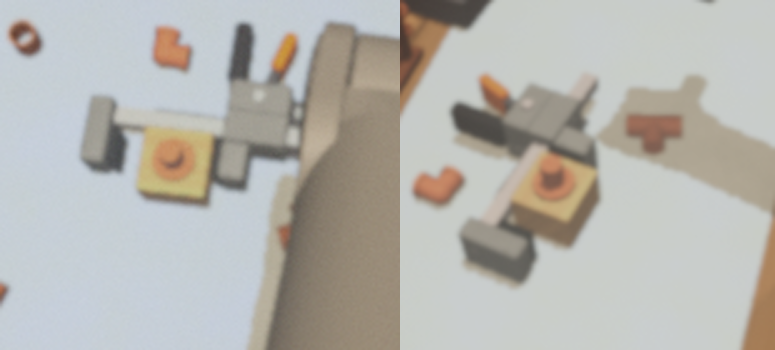

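```bash
python3 -m pendant '[[0,[1.2,4,0],9],[0,[2.4,8,0],18],[0,[3.6,12,0],27],[0,[4.8,16,0],36],[0,[5.9,19.8,0],45]]'; python3 -m pendant '[[0,[0,0,3],0],[0,[0,0,6],0],[0,[0,0,8],0],[0,[0,0,8],0],[0,[0,0,8],0]]';python3 - <<'E'
from h import *
for n in("side","top"):
    im=bot.camera(n);cv2.imwrite(f"pics/{n}8.png",im[:,:,::-1])
    s=bot.read_state();print(s['t'],np.round(s['position'],4),np.round(s['tcp_rot'],2),np.round(s['contact_force'],2),s['opening'])
print(proj('side',s['position']),proj('top',s['position']))
a=cv2.imread('pics/top8.png')[100:240,180:340];b=cv2.imread('pics/side8.png')[150:290,180:330]
cv2.imwrite('pics/e8.png',np.hstack([cv2.resize(a,None,fx=2.5,fy=2.5,interpolation=cv2.INTER_CUBIC),cv2.resize(b,None,fx=2.5,fy=2.5,interpolation=cv2.INTER_CUBIC)]))
E
```

```text
t: 11.52
position: [0.7004, -0.01, 0.1584]
tcp_rot: [-180.0, -0.1, 38.6]
contact_force: [0.4, -0.7, 0.7]
opening: -0.002
t: 12.15
position: [0.6996, -0.013, 0.0801]
tcp_rot: [179.9, -0.1, 38.8]
contact_force: [-0.1, -0.6, 0.1]
opening: 0.003
12.2 [ 0.6998 -0.0133  0.0805] [ 1.799e+02 -1.300e-01  3.874e+01] [-0.45 -0.56  0.05] 0.0034488368728434705
12.25 [ 0.6998 -0.0133  0.0806] [ 1.7991e+02 -1.4000e-01  3.8730e+01] [-0.03 -0.18  0.94] 0.0008935438706350327
[[222.8085197 185.46471  ]] [[278.52572866 136.85705468]]
```

View pics/e8.png

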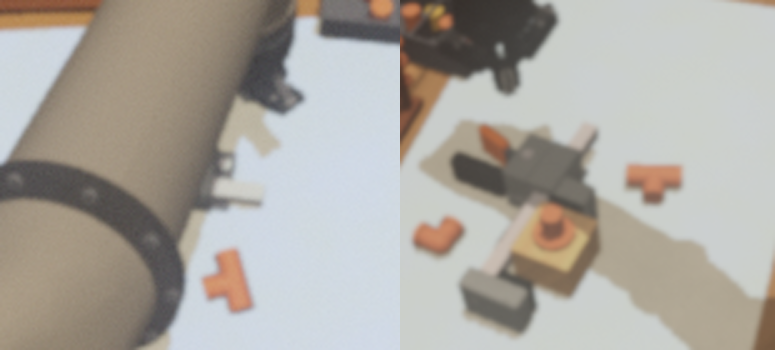

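```bash
python3 -m pendant '[[0,[0,0,2],0],[0,[0,0,4],0],[0,[0,0,5.6],0],[0,[0,0,5.6],0],[0,[0,0,5.6],0]]';python3 - <<'E'
from h import *
for n in("side",):
    im=bot.camera(n);cv2.imwrite(f"pics/{n}9.png",im[:,:,::-1])
    s=bot.read_state();print(s['t'],np.round(s['position'],4),np.round(s['tcp_rot'],2),np.round(s['contact_force'],2),s['ft_torque'])
print(proj('side',s['position']),proj('top',s['position']))
b=cv2.imread('pics/side9.png')[150:290,180:330]
cv2.imwrite('pics/e9.png',cv2.resize(b,None,fx=4,fy=4,interpolation=cv2.INTER_CUBIC))
E
```

```text
t: 12.88
position: [0.699, -0.0135, 0.023]
tcp_rot: [180.0, -0.0, 38.7]
contact_force: [-0.1, 0.2, 0.5]
opening: 0.004
12.925 [ 0.6993 -0.0135  0.0235] [ 1.7995e+02 -5.0000e-02  3.8720e+01] [-0.98 -0.53  1.09] [0.00966789 0.01068271 0.00906448]
[[225.70296776 200.01033599]] [[278.70975405 145.67217372]]
```

View pics/e9.png

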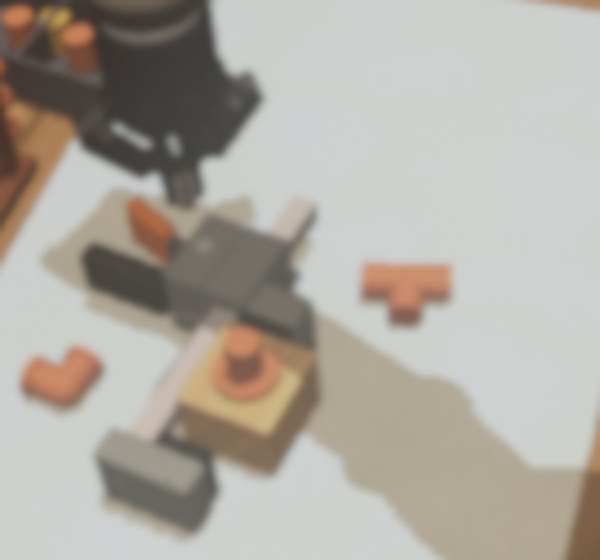

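```bash
python3 -m pendant '[[0,[0.4,-0.4,0],0],[0,[0.7,-0.7,0],0],[0,[1.0,-1.0,0],0],[0,[1.2,-1.2,0],0],[0,[1.4,-1.4,0],0]]'
```

```text
t: 13.55
position: [0.7011, 0.005, 0.0232]
tcp_rot: [179.9, 0.0, 38.7]
contact_force: [0.3, -3.4, -0.3]
opening: 0.001
```

```bash
python3 -m pendant '[[0,[0.35,-0.2,0],0],[0,[0.7,-0.45,0],0],[0,[1.05,-0.65,0],0],[0,[1.4,-0.9,0],0],[0,[1.7,-1.1,0],0]]';  python3 - <<'E'
from rig import bot;s=bot.read_state();print(s['ft_torque'])
E
python3 -m pendant '[[0,[0.1,-0.1,0],0],[0,[0.2,-0.15,0],0],[0,[0.3,-0.2,0],0],[0,[0.4,-0.3,0],0],[0,[0.4,-0.3,0],0]]'
python3 - <<'E'
from rig import bot;s=bot.read_state();print(s['ft_torque'])
E
```

```text
t: 14.18
position: [0.7062, 0.0195, 0.0232]
tcp_rot: [179.7, 0.3, 38.5]
contact_force: [-1.7, -10.1, 2.0]
opening: -0.001
[-2.01354     0.33479719 -0.01099119]
t: 14.8
position: [0.7074, 0.0245, 0.0232]
tcp_rot: [179.8, 0.3, 38.6]
contact_force: [-2.4, -10.0, 1.8]
opening: -0.002
[-1.92886568  0.25437275 -0.03416853]
```

```bash
python3 -m pendant '[[0,[0.1,-0.1,0],0],[0,[0.2,-0.2,0],0],[0,[0.3,-0.2,0],0],[0,[0.3,-0.2,0],0],[0,[0.3,-0.2,0],0]]';python3 - <<'E'
from h import *
for n in("side",):
    im=bot.camera(n);cv2.imwrite(f"pics/{n}10.png",im[:,:,::-1])
    s=bot.read_state();print(s['t'],np.round(s['position'],4),np.round(s['tcp_rot'],2),np.round(s['contact_force'],2),s['ft_torque'])
b=cv2.imread('pics/side10.png')[150:290,180:330]
cv2.imwrite('pics/e10.png',cv2.resize(b,None,fx=4,fy=4,interpolation=cv2.INTER_CUBIC))
E
```

```text
t: 15.42
position: [0.7079, 0.0271, 0.0231]
tcp_rot: [179.8, 0.4, 38.5]
contact_force: [-1.9, -11.0, 2.5]
opening: -0.003
15.475 [0.7078 0.0271 0.0231] [179.77   0.42  38.52] [ -3.31 -10.72   3.34] [-2.07682524  0.60140949 -0.02711508]
```

View pics/e10.png

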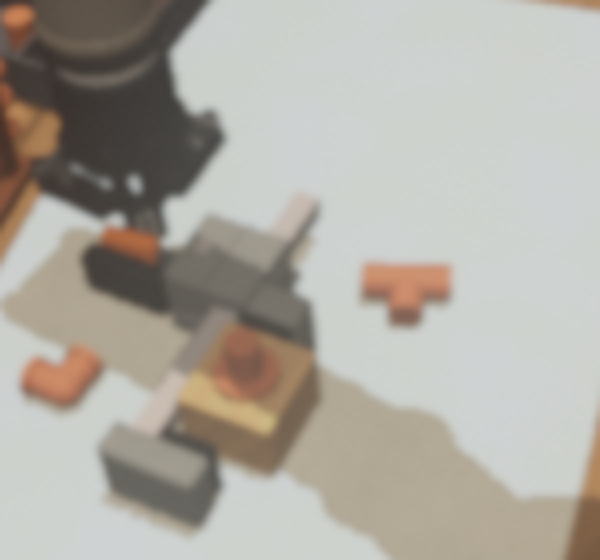

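```bash
python3 -m pendant '[[0,[0.1,-0.1,0],0],[0,[0.2,-0.2,0],0],[0,[0.2,-0.2,0],0],[0,[0.2,-0.2,0],0],[0,[0.2,-0.2,0],0]]'; python3 -m pendant '[[0,[-0.8,0.6,0],0],[0,[-1.6,1.2,0],0],[0,[-2.4,1.7,0],0],[0,[-2.9,2.1,0],0],[0,[-2.9,2.1,0],0]]'
```

```text
t: 16.1
position: [0.7078, 0.0272, 0.0231]
tcp_rot: [179.7, 0.5, 38.4]
contact_force: [-2.7, -14.3, 2.1]
opening: -0.004
t: 16.73
position: [0.7001, 0.0026, 0.0228]
tcp_rot: [-179.9, -0.0, 38.7]
contact_force: [-0.4, 0.7, 0.3]
opening: -0.001
```

```bash
python3 -m pendant '[[0,[0.8,-0.6,0],0],[0,[1.4,-1.0,0],0],[0,[2.0,-1.4,0],0],[0,[2.5,-1.8,0],0],[0,[2.8,-2.0,0],0]]'; python3 -m pendant '[[0,[0,0,0],0],[0,[0.1,-0.1,0],0],[0,[0.1,-0.1,0],0],[0,[-0.9,0.6,0],0],[0,[-1.8,1.3,0],0]]';  python3 -m pendant '[[0,[-0.5,0.3,0],0],[0,[-1.0,0.7,0],0],[0,[-1.0,0.7,0],0],[0,[-1.0,0.7,0],0],[0,[-1.0,0.7,0],0]]'
python3 - <<'E'
from h import *
for n in("side",):
    im=bot.camera(n);cv2.imwrite(f"pics/{n}11.png",im[:,:,::-1])
    s=bot.read_state();print(s['t'],np.round(s['position'],4))
    for c in bot.mark_of('jaw_face',n)[:2]+bot.mark_of('fixed_face',n)[:1]+bot.mark_of('foot_mid',n)[:3]:print(np.round(c['score'],2),np.round(c['point'],4))
b=cv2.imread('pics/side11.png')[150:290,180:330]
cv2.imwrite('pics/e11.png',cv2.resize(b,None,fx=4,fy=4,interpolation=cv2.INTER_CUBIC))
E
```

```text
t: 17.35
position: [0.7086, 0.0271, 0.023]
tcp_rot: [179.6, 0.5, 38.6]
contact_force: [-3.1, -15.5, 2.3]
opening: -0.003
t: 17.98
position: [0.7042, 0.0149, 0.023]
tcp_rot: [-180.0, -0.1, 38.8]
contact_force: [0.5, -1.5, -0.1]
opening: 0.002
t: 18.6
position: [0.7005, 0.0031, 0.0229]
tcp_rot: [-180.0, -0.0, 38.8]
contact_force: [-0.6, -0.0, -0.2]
opening: 0.001
18.65 [0.7005 0.0031 0.0229]
0.66 [0.612  0.1739 0.0268]
0.75 [0.5992 0.0908 0.0279]
0.94 [0.2654 0.3389 0.0316]
0.89 [0.5901 0.1291 0.0238]
0.84 [0.3032 0.161  0.0204]
```

View pics/e11.png

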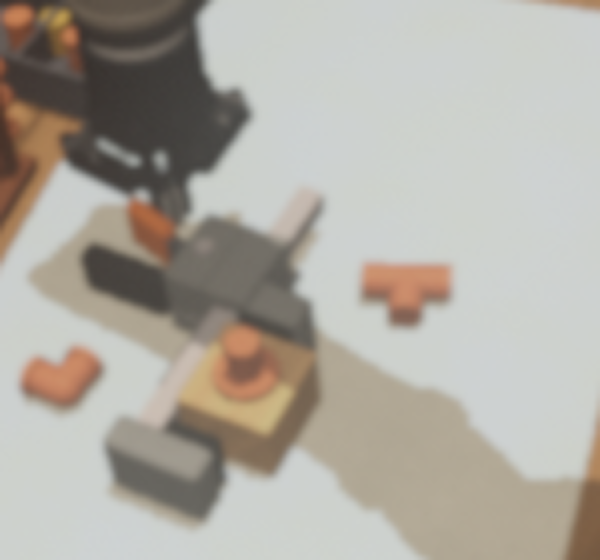

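```bash
python3 -m pendant '[[0,[0.8,-0.6,0],0],[0,[1.4,-1.0,0],0],[0,[2.0,-1.4,0],0],[0,[2.5,-1.8,0],0],[0,[2.8,-2.0,0],0]]'; python3 -m pendant '[[0,[0,0,0],0],[0,[-0.7,0.5,0],0],[0,[-1.4,1.0,0],0],[0,[-2.1,1.5,0],0],[0,[-2.8,2.0,0],0]]'
```

```text
t: 19.42
position: [0.7088, 0.0271, 0.0231]
tcp_rot: [179.6, 0.5, 38.5]
contact_force: [-3.8, -13.4, 2.1]
opening: 0.003
t: 20.05
position: [0.6995, 0.0028, 0.0227]
tcp_rot: [-179.9, 0.0, 38.8]
contact_force: [-1.5, -1.2, -0.2]
opening: -0.002
```

```bash
python3 -m pendant '[[0,[0,0,0],0],[0,[0.8,-0.6,0],0],[0,[1.4,-1.0,0],0],[0,[1.8,-1.2,0],0],[0,[2.0,-1.4,0],0]]'; python3 -m pendant '[[0,[0.3,-0.2,0],0],[0,[0.5,-0.4,0],0],[0,[0.8,-0.6,0],0],[0,[0.8,-0.6,0],0],[0,[0.8,-0.6,0],0]]'
```

```text
t: 20.68
position: [0.7071, 0.0203, 0.0231]
tcp_rot: [179.7, 0.3, 38.6]
contact_force: [-0.1, -10.1, 1.0]
opening: -0.0
t: 21.3
position: [0.7085, 0.0271, 0.0231]
tcp_rot: [179.6, 0.5, 38.5]
contact_force: [-3.1, -13.5, 0.9]
opening: -0.002
```

```bash
python3 -m pendant '[[0,[-0.7,0.5,0],0],[0,[-1.4,1.0,0],0],[0,[-2.1,1.5,0],0],[0,[-2.8,2.0,0],0],[0,[-2.8,2.0,0],0]]'
python3 - <<'E'
from h import *
for n in("side",):
    im=bot.camera(n);cv2.imwrite(f"pics/{n}12.png",im[:,:,::-1])
    s=bot.read_state();print(s['t'],np.round(s['position'],4))
    for c in bot.mark_of('jaw_face',n)[:2]+bot.mark_of('fixed_face',n)[:1]+bot.mark_of('foot_mid',n)[:3]:print(np.round(c['score'],2),np.round(c['point'],4))
b=cv2.imread('pics/side12.png')[150:290,180:330]
cv2.imwrite('pics/e12.png',cv2.resize(b,None,fx=4,fy=4,interpolation=cv2.INTER_CUBIC))
E
```

```text
t: 21.92
position: [0.7, 0.0021, 0.0228]
tcp_rot: [-180.0, -0.0, 38.7]
contact_force: [0.3, 0.2, 0.5]
opening: 0.001
21.975 [0.7003 0.0029 0.0229]
0.41 [0.6117 0.1608 0.0276]
0.96 [0.5969 0.0896 0.0285]
0.74 [0.5917 0.1289 0.0257]
0.74 [0.3006 0.161  0.0175]
0.68 [0.2673 0.3374 0.0352]
```

View pics/e12.png

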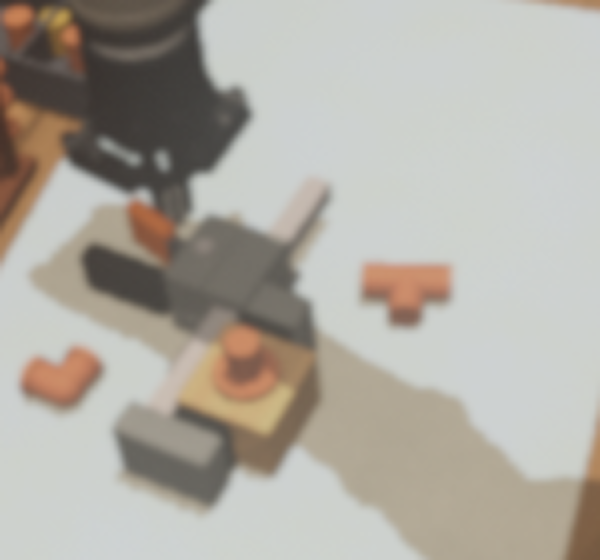

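```bash
python3 -m pendant '[[0,[0.5,-0.4,0],0],[0,[1.0,-0.7,0],0],[0,[1.3,-0.9,0],0],[0,[1.5,-1.05,0],0],[0,[1.5,-1.05,0],0]]'; python3 -m pendant '[[0,[0.1,-0.1,0],0],[0,[0.2,-0.2,0],0],[0,[0.3,-0.2,0],0],[0,[0.4,-0.3,0],0],[0,[0.5,-0.35,0],0]]'
```

```text
t: 22.75
position: [0.705, 0.0138, 0.0231]
tcp_rot: [179.7, 0.3, 38.6]
contact_force: [-1.6, -10.3, 0.8]
opening: 0.002
t: 23.38
position: [0.7067, 0.0189, 0.0231]
tcp_rot: [179.6, 0.3, 38.5]
contact_force: [-0.9, -10.3, 0.7]
opening: 0.001
```

```bash
python3 -m pendant '[[0,[0.1,-0.1,0],0],[0,[0.2,-0.15,0],0],[0,[0.3,-0.2,0],0],[0,[0.3,-0.2,0],0],[0,[0.3,-0.2,0],0]]'
```

```text
t: 24.0
position: [0.7075, 0.0222, 0.0231]
tcp_rot: [179.7, 0.3, 38.5]
contact_force: [-1.2, -10.0, 1.0]
opening: -0.0
```

```bash
python3 -m pendant '[[0,[0.1,-0.1,0],0],[0,[0.2,-0.15,0],0],[0,[0.25,-0.2,0],0],[0,[0.25,-0.2,0],0],[0,[0.25,-0.2,0],0]]'
```

```text
t: 24.62
position: [0.7081, 0.0251, 0.0231]
tcp_rot: [179.7, 0.4, 38.5]
contact_force: [-1.8, -10.1, 1.4]
opening: -0.001
```

```bash
python3 -m pendant '[[0,[0.1,-0.05,0],0],[0,[0.2,-0.1,0],0],[0,[0.2,-0.1,0],0],[0,[0.2,-0.1,0],0],[0,[0.2,-0.1,0],0]]'; python3 -m pendant '[[0,[-0.7,0.5,0],0],[0,[-1.4,1.0,0],0],[0,[-2.1,1.5,0],0],[0,[-2.75,1.9,0],0],[0,[-2.75,1.9,0],0]]'; python3 -m pendant '[[0,[0.4,-0.3,0],0],[0,[0.8,-0.6,0],0],[0,[0.9,-0.65,0],0],[0,[1.0,-0.7,0],0],[0,[1.0,-0.7,0],0]]'
```

```text
t: 25.25
position: [0.7085, 0.027, 0.023]
tcp_rot: [179.7, 0.4, 38.5]
contact_force: [-3.7, -10.4, 2.2]
opening: -0.003
t: 25.88
position: [0.7001, 0.0022, 0.0229]
tcp_rot: [-180.0, -0.0, 38.7]
contact_force: [0.6, -0.2, 0.0]
opening: -0.002
t: 26.5
position: [0.7032, 0.0092, 0.023]
tcp_rot: [179.8, 0.3, 38.6]
contact_force: [-1.5, -8.3, 1.6]
opening: -0.001
```

```bash
cat > f.py <<'E'
from h import *
F=[]
for i in range(5):
    bot.camera('side');s=bot.read_state();F.append(s['contact_force'])
F=np.array(F);m=F.mean(0);p=s['position']
print(round(s['t'],2),np.round(p,4),'F',np.round(m,2),'sd',np.round(F.std(0),2),'|xy|',round(np.hypot(*m[:2]),2))
E
python3 -m pendant '[[0,[0.1,-0.1,0],0],[0,[0.2,-0.15,0],0],[0,[0.3,-0.2,0],0],[0,[0.3,-0.2,0],0],[0,[0.3,-0.2,0],0]]'; python3 f.py
```

```text
t: 27.12
position: [0.7039, 0.0108, 0.0231]
tcp_rot: [179.7, 0.4, 38.6]
contact_force: [-2.2, -10.8, 1.2]
opening: 0.004
27.38 [0.7039 0.0108 0.023 ] F [ -1.79 -10.41   1.16] sd [0.57 0.61 0.32] |xy| 10.57
```

```bash
python3 -m pendant '[[0,[0.05,-0.05,0],0],[0,[0.1,-0.1,0],0],[0,[0.2,-0.1,0],0],[0,[0.2,-0.1,0],0],[0,[0.2,-0.1,0],0]]'; python3 f.py
```

```text
t: 28.0
position: [0.7048, 0.0129, 0.023]
tcp_rot: [179.7, 0.4, 38.6]
contact_force: [-1.6, -10.2, 1.0]
opening: 0.001
28.25 [0.7048 0.0129 0.0231] F [ -1.99 -10.48   0.81] sd [0.29 0.45 0.45] |xy| 10.67
```

Still free; going on in small steps.

```bash
python3 -m pendant '[[0,[0.05,-0.05,0],0],[0,[0.1,-0.1,0],0],[0,[0.2,-0.1,0],0],[0,[0.2,-0.1,0],0],[0,[0.2,-0.1,0],0]]'; python3 f.py
```

```text
t: 28.88
position: [0.7054, 0.0143, 0.023]
tcp_rot: [179.7, 0.4, 38.5]
contact_force: [-2.9, -10.2, 1.6]
opening: -0.003
29.12 [0.7054 0.0144 0.023 ] F [ -2.99 -10.7    1.94] sd [0.61 0.46 0.37] |xy| 11.11
```

```bash
python3 -m pendant '[[0,[0.05,-0.05,0],0],[0,[0.1,-0.1,0],0],[0,[0.2,-0.1,0],0],[0,[0.2,-0.1,0],0],[0,[0.2,-0.1,0],0]]'; python3 f.py
```

```text
t: 29.75
position: [0.7059, 0.0157, 0.023]
tcp_rot: [179.7, 0.5, 38.5]
contact_force: [-3.2, -11.7, 2.7]
opening: -0.003
30.0 [0.7059 0.0157 0.023 ] F [ -3.32 -12.02   2.21] sd [0.3  0.32 0.57] |xy| 12.46
```

```bash
python3 -m pendant '[[0,[0.05,-0.05,0],0],[0,[0.1,-0.1,0],0],[0,[0.2,-0.15,0],0],[0,[0.2,-0.15,0],0],[0,[0.2,-0.15,0],0]]'; python3 f.py
```

```text
t: 30.62
position: [0.7064, 0.0172, 0.023]
tcp_rot: [179.7, 0.5, 38.5]
contact_force: [-3.9, -12.4, 2.6]
opening: -0.002
30.88 [0.7064 0.0172 0.023 ] F [ -3.89 -12.76   2.57] sd [0.19 0.34 0.36] |xy| 13.34
```

```bash
python3 -m pendant '[[0,[0.05,-0.05,0],0],[0,[0.1,-0.1,0],0],[0,[0.2,-0.15,0],0],[0,[0.2,-0.15,0],0],[0,[0.2,-0.15,0],0]]'; python3 f.py
```

```text
t: 31.5
position: [0.7068, 0.0187, 0.023]
tcp_rot: [179.6, 0.6, 38.5]
contact_force: [-4.3, -14.5, 2.5]
opening: 0.002
31.75 [0.7068 0.0187 0.023 ] F [ -4.03 -13.71   2.66] sd [0.4  0.49 0.28] |xy| 14.29
```

```bash
python3 -m pendant '[[0,[0.05,-0.05,0],0],[0,[0.1,-0.1,0],0],[0,[0.2,-0.15,0],0],[0,[0.2,-0.15,0],0],[0,[0.2,-0.15,0],0]]'; python3 f.py
```

```text
t: 32.38
position: [0.7072, 0.0202, 0.023]
tcp_rot: [179.6, 0.6, 38.4]
contact_force: [-4.9, -14.7, 2.2]
opening: -0.004
32.62 [0.7072 0.0202 0.0231] F [ -4.68 -14.86   2.78] sd [0.55 0.52 0.36] |xy| 15.58
```

```bash
python3 -m pendant '[[0,[0.05,-0.05,0],0],[0,[0.1,-0.1,0],0],[0,[0.15,-0.1,0],0],[0,[0.15,-0.1,0],0],[0,[0.15,-0.1,0],0]]'; python3 f.py
```

```text
t: 33.25
position: [0.7075, 0.0212, 0.0231]
tcp_rot: [179.6, 0.7, 38.4]
contact_force: [-4.7, -14.8, 3.1]
opening: -0.003
33.5 [0.7075 0.0212 0.023 ] F [ -4.88 -15.99   2.84] sd [0.41 0.45 0.36] |xy| 16.72
```

```bash
python3 -m pendant '[[0,[-0.7,0.5,0],0],[0,[-1.4,1.0,0],0],[0,[-2.1,1.5,0],0],[0,[-3.0,2.2,0],0],[0,[-4.0,3.2,0],0]]'; python3 -m pendant '[[0,[0,0,-3],0],[0,[0,0,-8],0],[0,[0,0,-13],0],[0,[-3,3,-13],0],[0,[-6,6,-13],0]]'
python3 - <<'E'
from h import *
for n in("side","top"):
    im=bot.camera(n);cv2.imwrite(f"pics/{n}13.png",im[:,:,::-1])
    s=bot.read_state();print(s['t'],np.round(s['position'],4),np.round(s['contact_force'],2))
    for c in bot.mark_of('jaw_face',n)[:2]+bot.mark_of('fixed_face',n)[:1]+bot.mark_of('foot_mid',n)[:3]:print(np.round(c['score'],2),np.round(c['point'],4))
b=cv2.imread('pics/side13.png')[170:290,180:330]
cv2.imwrite('pics/e13.png',cv2.resize(b,None,fx=5,fy=5,interpolation=cv2.INTER_CUBIC))
a=cv2.imread('pics/top13.png')[120:260,120:310]
cv2.imwrite('pics/e13t.png',cv2.resize(a,None,fx=4,fy=4,interpolation=cv2.INTER_CUBIC))
E
```

```text
t: 34.12
position: [0.6989, -0.0164, 0.0228]
tcp_rot: [-179.9, -0.1, 38.8]
contact_force: [0.4, -0.7, -0.0]
opening: -0.003
t: 34.75
position: [0.6901, -0.1024, 0.1541]
tcp_rot: [179.9, -0.1, 38.8]
contact_force: [-0.7, -1.0, -0.3]
opening: -0.001
34.8 [ 0.6876 -0.1125  0.1542] [-1.69 -5.68  0.73]
0.49 [0.6127 0.1551 0.0268]
0.6 [ 0.7268  0.2902 -0.0027]
0.81 [0.3016 0.162  0.0179]
0.64 [0.5901 0.1259 0.0251]
0.63 [0.4756 0.3189 0.001 ]
35.0 [ 0.6897 -0.1016  0.1528] [-0.8   0.9  -0.48]
0.5 [0.6079 0.1528 0.0302]
0.74 [0.6045 0.0873 0.0282]
0.63 [0.5903 0.1272 0.0226]
```

View pics/e13.png

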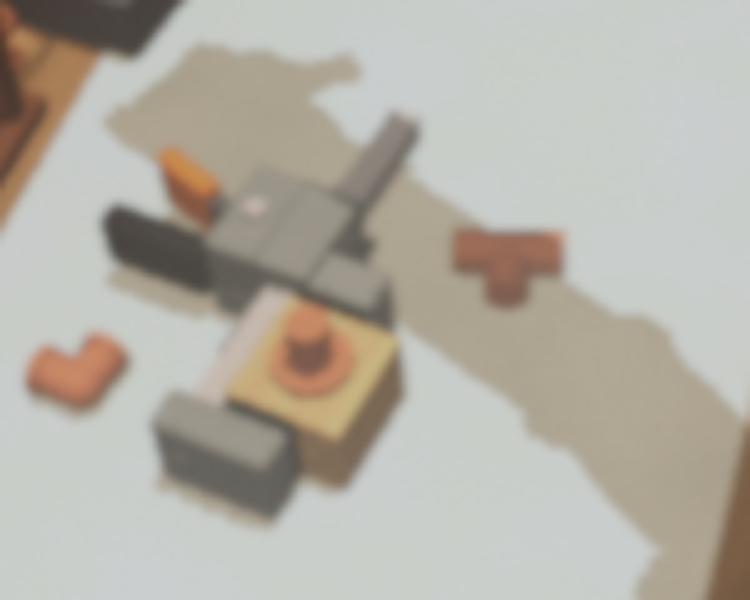

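View pics/e13t.png

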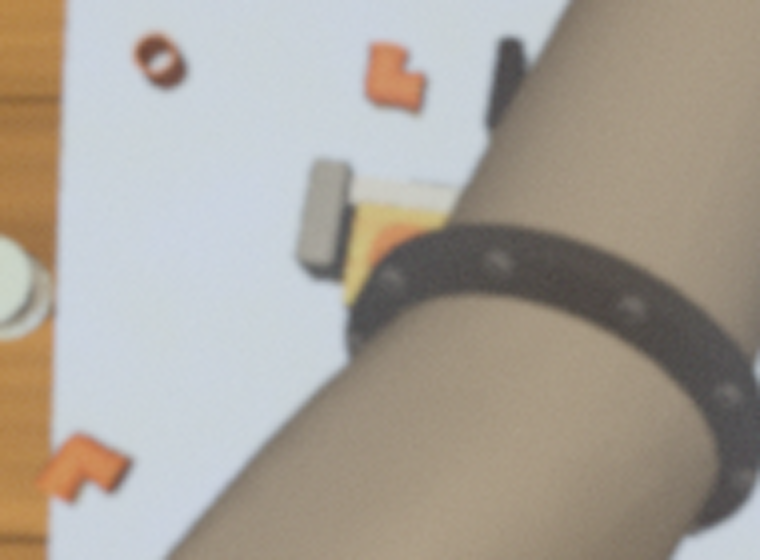

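Run:
```python
from rig import bot
s=bot.read_state();print(s['t'],s['contact_force']);print(bot.job_done())
```

```text
35.15 [-0.3234485   0.30389453 -0.07130899]
the job is handed in; nothing more can be done
None
```

I slid the lamp foot fully home in the clamp and squeezed the trigger until the jaw gripped it. I then drew the arm clear and handed the job in at about 35 s; no verdict was reported.

- **Foot:** I gripped the middle-sized foot, lined it up with the clamp and slid it into the mouth. For the first few millimetres of the slide it wedged against the table (about 20 N), so I eased it up. Part of the slide was then done with its weight largely carried, as the wrist read about 4 N, so it may have lifted very slightly off the table. I then pushed it home against the bar: it stopped dead at x = 0.5504 m while the push rose to about 15 N.
- **Trigger:** I gave five full strokes. On the sixth the force climbed from about 10.6 N (jaw free) to 16.7 N, well short of the stop, and I let the trigger fully back. By your figures that should hold about 21 N; from the trigger travel I estimate about 20 N.
- **Last checks:** The side picture shows the pad against the foot, the foot against the fixed jaw and bar, and the trigger released. The network put the jaw faces about 66 mm apart, matching the foot's width. It placed the foot about 3 mm off in both X and Y, which is within its 4 mm error. The wrist force was near zero at hand-in.
- **Not fully checked:** The arm hid part of the clamp and foot in the last top view. The tee, both elbows and the coupling looked unmoved in the final crops. I did not check the spool or flux jar closely.

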